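# Feel three pivots and ring the worn one

### The arm

A 7-joint arm with a two-finger parallel gripper is mounted at the origin on the work surface. World frame = base frame: x ahead of the robot, y to its left, z up, the work surface at z = 0. Lengths are in m, angles in rad, forces in N, time in s.
With the tool pointing down it reaches from about 0.4 to 0.9 m from the base axis. Payload 5.6 kg.
Tool frame: the origin (TCP) lies at the very end of the fingers, on their centre line; the grasp point (between the pads) lies 19 mm behind it; z points along the fingers, x is the direction in which the jaws open and shut, and the axes are right-handed (so a half turn about z gives the same grasp; the last joint's range is limited). The gripper opens to 92 mm and grips with 3 to 60 N. Pads are 20 mm wide; open, the fingers measure 128 mm over their backs; the gripper's body (75 mm by 189 mm) begins 69 mm behind the grasp point.
Start: joints at [1.249, 0.468, -0.012, 1.603, 0.006, 1.071, -0.056], TCP at [0.179, -0.625, 0.215] pointing down, gripper open.
Joint ranges: [-2.53, 2.53], [-0.31, 2.02], [-1.57, 1.55], [0.28, 2.44], [-1.29, 4.43], [0.15, 1.84], [-2.92, 2.92]. Speed limits (rad/s): [2.57, 2.57, 3.14, 3.14, 3.14, 3.14, 3.14].

### API

Orientations are given as a 3x3 rotation matrix whose columns are the frame's x, y, z axes.
In Python, from workcell import readout, eyes, order gives the robot as it stands. The module is installed in compiled form; this text tells all that it offers.
- The arm moves only by the tool send_rows, never from a script. Its argument "commands" is one flat list of numbers, 7 for each row, row after row: the shift along the tool's x, y, z in cm, then the turn, a rotation vector about the tool's x, y, z in rad, then the opening, from 0 (shut) to 1 (fully open). In form: [tx, ty, tz, wx, wy, wz, claw, tx, ty, tz, wx, wy, wz, claw, ...]. A call has 1 to 8 rows; each row is the pose to reach, as a shift and turn from the pose commanded when the call began, along the tool's axes at that moment; what a row does not reach only later rows make up. A row lasts 1/10 s, in which the tool goes at most 50 mm and 8.59 degrees, less where a joint would pass 70% of its speed; a pose out of reach is approached as far as the arm can. A call with a gripper value outside its range is refused whole. The fingers move at their own pace and stop on an object; "squeeze" is the grip in N (left out, the last holds). Time passes only in rows, so rows that repeat a pose let the fingers close. It gives the time, the measured TCP pose, the force and the opening at its end, in the units of the state.
- readout.observe(): the state, without advancing time (a new reading comes with each control period).
- eyes.read_camera(name): name is "scene" or "top"; returns the picture (480x640x3 uint8, red, green, blue); there is no depth.
- eyes.camera_info(name): a dict with "mtx" (3x3 intrinsics, pixels), "extrinsics" (4x4, takes a point from world to camera coordinates). Camera axes: x right, y down, z forward; pixel columns grow to the right and rows downward; lengths in m; the calibration is good to about 2 mm. A picture is of the moment at which its call begins. camera_info takes no time and is no camera call.
- order.sign_off(): hands the job in, once; it reports no verdict.
The state is a dict: "time": time; "q": joint angles; "joint_velocities": joint speeds; "tau": joint torques, N m; "ee_pos": TCP position; "eef_rot": TCP orientation; "wrist_force": force on the tool from outside, world axes, zero at the start; "torque": the same for the moment, N m; "gripper_width": opening from 0.0 (shut) to 1.0 (fully open).
Only numpy, scipy, OpenCV 4.12 (cv2) and the standard library are available. Lean on these libraries where they do the work, as an engineer would, in place of code of your own. Each camera call takes 0.05 s, during which the arm holds its last target.

### The job

One of the three rocker arms on the test rack has a worn, loose pivot; they look alike. Before touching the red ring, take each arm by its black pin, working from the robot's left to its right, and rock it gently, first up and then down, until you feel it come against its stop each way. Then put the red reject ring over the pin of the loose arm so that it rests on the arm, let go, and leave the other things on the bench as they are.

Things in the scene. Friction and masses are not known exactly. Their poses are not given: they have to be found in the camera images.
- rack: Test rack fixed to the bench: plywood base 200 x 360 mm, 12 mm thick; three green pivot blocks (100 mm high) 110 mm apart along its y; behind them grey closed boxes (120 mm high) over the arms' tails. Origin on the bench surface below the middle pivot; z up, x from the pins to the pivots (away from the robot at yaw 0), y along the row.
- rocker_a: Left (+y) of three alike steel rocker arms, at rack y = 110 mm: 24 mm wide, 10 mm thick, free end 134 mm in front of the pivot. Origin on the pivot axis, 85 mm above the bench; x to the tail, z up. It tips about the rack's y axis only; balanced, no spring: 0.4 N at the pin overcomes the drag and it stays where left. All three start nearly level.
- rocker_b: Middle rocker arm, at rack y = 0, built like rocker_a. A sound arm lets its pin end go about 1.5 mm up and 1.5 mm down from level before a firm stop, yielding a little more under load; the worn one about 10 mm up and 10 mm down. Exactly one of the three is worn, not always the same one.
- rocker_c: Right (-y) rocker arm, at rack y = -110 mm, built like rocker_a. Sideways and along the arm every arm is rigid. Push and pull the arms at their pins with no more than 20 N; 4 to 6 N is right to feel the stops.
- pin_a: Upright black grip pin of rocker_a: round, 16 mm in diameter, 34 mm tall, 120 mm in front of the pivot (rack x = -120 mm). Origin at the centre of its foot, 90 mm above the bench when level; z up. It swivels freely at the foot about the rack's y (up to 0.15 rad), and is sprung along z: 1 mm into or out of the arm per 5 N. More than 4 mm (20 N) overloads it.
- pin_b: Upright black grip pin of rocker_b: round, 16 mm in diameter, 34 mm tall, 120 mm in front of the pivot (rack x = -120 mm). Origin at the centre of its foot, 90 mm above the bench when level; z up. It swivels freely at the foot about the rack's y (up to 0.15 rad), and is sprung along z: 1 mm into or out of the arm per 5 N. More than 4 mm (20 N) overloads it.
- pin_c: Upright black grip pin of rocker_c: round, 16 mm in diameter, 34 mm tall, 120 mm in front of the pivot (rack x = -120 mm). Origin at the centre of its foot, 90 mm above the bench when level; z up. It swivels freely at the foot about the rack's y (up to 0.15 rad), and is sprung along z: 1 mm into or out of the arm per 5 N. More than 4 mm (20 N) overloads it.
- seat_a (a point): Point on the upper face of rocker_a at the foot of its pin, fixed to the steel arm; 90 mm above the bench when the arm is level. Clear space under and beside the arm there.
- seat_b (a point): Point on the upper face of rocker_b at the foot of its pin, fixed to the steel arm; 90 mm above the bench when the arm is level. Clear space under and beside the arm there.
- seat_c (a point): Point on the upper face of rocker_c at the foot of its pin, fixed to the steel arm; 90 mm above the bench when the arm is level. Clear space under and beside the arm there.
- reject_ring: Loose red steel ring lying flat on the bench, outside diameter 56 mm, hole 29 mm, 14 mm thick, 110 to 180 g. Origin at the centre of its underside. Put over a pin it rests on the arm, its underside 90 mm above the bench when the arm is level; its weight tips the worn arm to its lower stop.
- jar: Amber glass jar, 68 mm in diameter, 90 mm high, bystander. Origin under its centre.
- screwdriver: Yellow screwdriver lying on the bench, bystander. Origin below its middle.
- spray_can: Blue can, 60 mm in diameter, 160 mm high, bystander. Origin under its centre.
Things that resemble listed ones, but are neither listed nor needed, are in the scene too. Several things look just like the reject_ring: the one meant starts farthest from the robot's base.

How it is judged:
By the outcome, as a careful person would: the job done as asked, in the order asked, and still so for the second after the job is handed in, with the robot touching nothing.
It also fails if it takes over 72 s, if anything falls off the work surface, if the arm or the gripper's body presses on something with over 40 N, if the wrist force passes 120 N, or if a joint passes its speed limit or range.

## Working session

There is one attempt and no reset: what is moved stays moved. The work goes in short steps, Python scripts to look and compute and a tool call to move; the robot and the scene stay as the last step left them, time stands still between calls to the robot, and variables do not carry over. Pictures are saved under pics/ and viewed, and the job is handed in when it is done.

Besides the shell and the picture viewer there is one more tool, called after ">>>" by a JSON object that holds its "op" and its "data". send_rows: Moves the arm, as the interface text tells. Its arguments: {"type":"object","properties":{"commands":{"type":"array","items":{"type":"number"}},"squeeze":{"type":"number"}},"required":["commands"]}

```bash
mkdir -p pics; python3 - <<'E'
from workcell import readout, eyes, order
import cv2, numpy as np
s=readout.observe()
print({k:np.round(v,3).tolist() for k,v in s.items()})
for n in ("scene","top"):
    im=eyes.read_camera(n); cv2.imwrite(f"pics/{n}0.png",im[:,:,::-1])
    i=eyes.camera_info(n); print(n,np.round(i["mtx"],1).tolist(),np.round(i["extrinsics"],4).tolist())
E
```

```text
{'time': 0.0, 'q': [1.249, 0.468, -0.012, 1.604, 0.006, 1.071, -0.056], 'joint_velocities': [-0.001, -0.001, 0.001, 0.0, 0.0, -0.001, -0.001], 'tau': [0.0, -52.057, -0.013, -24.374, -0.057, 0.017, 0.0], 'ee_pos': [0.179, -0.624, 0.214], 'eef_rot': [[0.275, -0.961, -0.001], [-0.961, -0.275, 0.002], [-0.002, 0.0, -1.0]], 'wrist_force': [0.107, 0.343, -0.133], 'torque': [0.011, 0.004, 0.012], 'gripper_width': 0.997}
scene [[545.5, 0.0, 318.0], [0.0, 545.5, 239.9], [0.0, 0.0, 1.0]] [[0.1798, 0.9837, 0.0019, -0.107], [0.7825, -0.1419, -0.6063, -0.3467], [-0.5962, 0.1105, -0.7952, 1.7318], [0.0, 0.0, 0.0, 1.0]]
top [[479.6, 0.0, 315.8], [0.0, 479.6, 238.0], [0.0, 0.0, 1.0]] [[0.0029, -0.9998, -0.0204, 0.0433], [-0.9903, -0.0, -0.1389, 0.5017], [0.1388, 0.0206, -0.9901, 1.06], [0.0, 0.0, 0.0, 1.0]]
```

View pics/scene0.png

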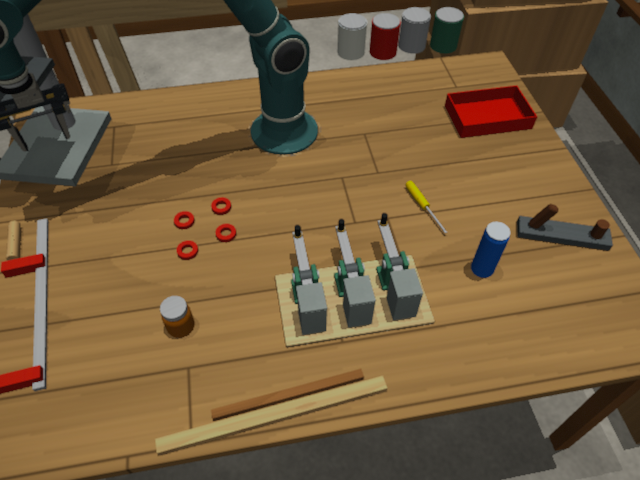

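View pics/top0.png

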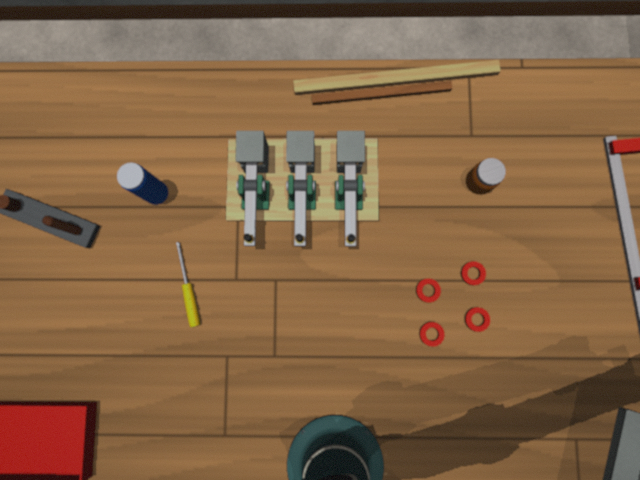

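The scene view shows four red rings at about (184,219), (221,205), (226,232) and (187,249), and pins at (297,231), (341,226) and (384,219). The top view has the rings at (428,290), (473,273), (477,320) and (431,334), and the pins at about (249,238), (300,238) and (351,239). Robot-left (+y) is image-left in the top view.

```bash
cat > h.py <<'E'
import cv2, numpy as np
from workcell import readout, eyes, order
def ray(n,u,v):
    i=eyes.camera_info(n);K=np.array(i["mtx"]);E=np.array(i["extrinsics"]);R=E[:3,:3];c=-R.T@E[:3,3]
    d=R.T@np.linalg.inv(K)@np.array([u,v,1.]);return c,d/np.linalg.norm(d)
def onz(n,u,v,z):
    c,d=ray(n,u,v);return c+d*(z-c[2])/d[2]
def proj(n,p):
    i=eyes.camera_info(n);K=np.array(i["mtx"]);E=np.array(i["extrinsics"]);q=K@(E[:3,:3]@np.array(p)+E[:3,3]);return q[:2]/q[2]
def tri(a,b):
    (c1,d1),(c2,d2)=ray("top",*a),ray("scene",*b)
    t=np.linalg.lstsq(np.c_[d1,-d2],c2-c1,rcond=None)[0]
    p,q=c1+d1*t[0],c2+d2*t[1];return (p+q)/2,np.linalg.norm(p-q)
def blobs(m,amin):
    n,l,st,ce=cv2.connectedComponentsWithStats(m.astype(np.uint8))
    return [(ce[k].round(1).tolist(),st[k].tolist()) for k in range(1,n) if st[k][4]>=amin]
E
python3 - <<'E'
from h import *
for n,roi in (("top",(400,260,500,350)),("scene",(165,190,245,262))):
    im=cv2.imread(f"pics/{n}0.png").astype(int);b,g,r=im[:,:,0],im[:,:,1],im[:,:,2]
    m=(r>110)&(g<60)&(b<60);x0,y0,x1,y1=roi;k=np.zeros_like(m);k[y0:y1,x0:x1]=m[y0:y1,x0:x1]
    for c,st in blobs(k,40):
        box=(st[0]+(st[2]-1)/2,st[1]+(st[3]-1)/2)
        p=onz(n,*box,0.009);print(n,"ring",c,st,p.round(4),np.hypot(*p[:2]).round(4))
    # dark pins
    m=(im.max(2)<45)
    x0,y0,x1,y1=(235,225,370,250) if n=="top" else (285,205,400,245)
    k=np.zeros_like(m);k[y0:y1,x0:x1]=m[y0:y1,x0:x1]
    for c,st in blobs(k,10): print(n,"dark",c,st, onz(n,*c,0.107).round(4))
top=cv2.imread("pics/top0.png")[100:260,220:390];cv2.imwrite("pics/tc.png",cv2.resize(top,None,fx=4,fy=3.5*8/7,interpolation=2)[:600])
top=cv2.imread("pics/scene0.png")[200:350,260:450];cv2.imwrite("pics/sc.png",cv2.resize(top,None,fx=4,fy=4,interpolation=2)[:600])
E
```

```text
top ring [473.0, 272.9] [462, 262, 23, 23, 306] [ 0.424  -0.3174  0.009 ] 0.5296
top ring [427.8, 289.9] [416, 279, 24, 23, 312] [ 0.3849 -0.212   0.009 ] 0.4394
top ring [477.2, 319.0] [466, 308, 24, 23, 310] [ 0.3196 -0.3231  0.009 ] 0.4545
top ring [431.5, 333.6] [420, 322, 24, 24, 319] [ 0.2869 -0.2182  0.009 ] 0.3604
top dark [249.3, 238.5] [247, 236, 5, 5, 14] [0.4905 0.1849 0.107 ]
scene ring [220.6, 204.8] [212, 198, 19, 15, 162] [ 0.2849 -0.22    0.009 ] 0.36
scene ring [183.2, 219.0] [174, 212, 20, 15, 173] [ 0.3176 -0.3252  0.009 ] 0.4545
scene ring [225.3, 231.6] [216, 224, 20, 16, 190] [ 0.382  -0.2151  0.009 ] 0.4384
scene ring [186.7, 248.9] [177, 241, 21, 17, 199] [ 0.4227 -0.3195  0.009 ] 0.5298
scene dark [383.5, 218.7] [381, 214, 6, 10, 49] [0.4915 0.1864 0.107 ]
scene dark [341.0, 224.6] [339, 220, 5, 10, 47] [0.4911 0.0771 0.107 ]
scene dark [297.0, 230.6] [295, 226, 5, 10, 47] [ 0.4903 -0.034   0.107 ]
```

View pics/tc.png

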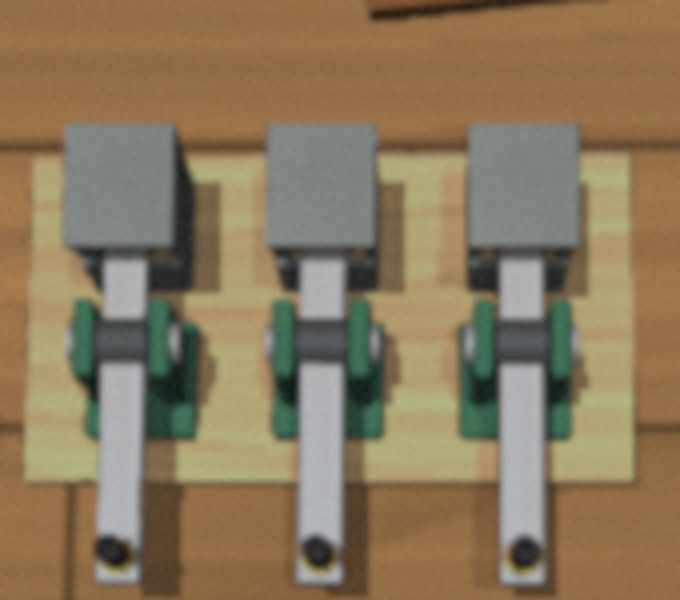

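View pics/sc.png

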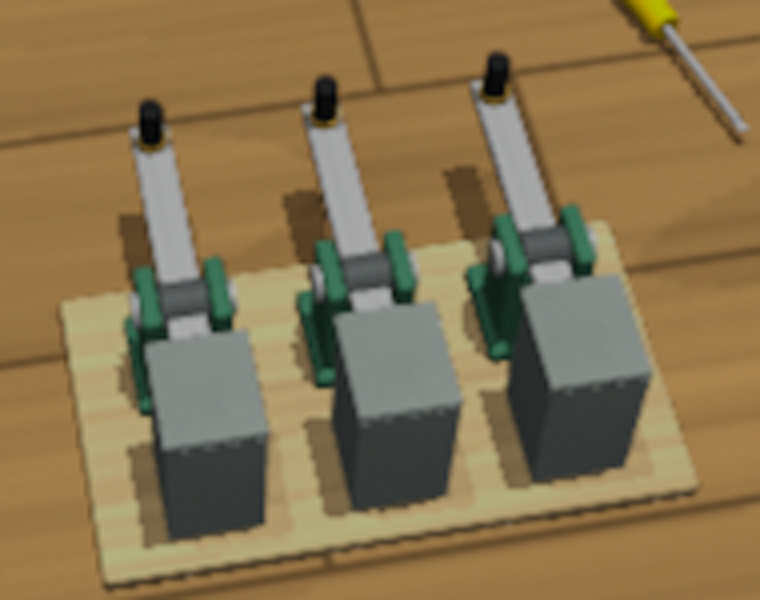

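Candidates for the reject ring (top view px): (473,273) at 0.530 m from the base, (428,290) at 0.439, (477,319) at 0.454 and (431,334) at 0.360. The task wants the ring farthest from the base, which is (473,273), or (187,249) in the scene view. I'll confirm it in a crop before reaching for it. First I'll check the pins in the top view and work out the first move.

```bash
cat >> h.py <<'E'
def delta(target,yaw_x=-np.pi/2):
    s=readout.observe();R=np.array(s["eef_rot"]);d=R.T@(np.array(target)-s["ee_pos"])*100
    x=np.array([np.cos(yaw_x),np.sin(yaw_x),0]);z=np.array([0,0,-1.]);Rt=np.c_[x,np.cross(z,x),z]
    w=cv2.Rodrigues(R.T@Rt)[0].ravel()
    print("t",s["time"],"shift cm",d.round(2),"turn",w.round(3),"F",np.round(s["wrist_force"],2),"g",round(float(s["gripper_width"]),3))
E
python3 - <<'E'
from h import *
im=cv2.imread("pics/top0.png").astype(int);m=im.max(2)<75
k=np.zeros_like(m);k[230:246,240:360]=m[230:246,240:360]
for c,st in blobs(k,8):print(c,st,onz("top",*c,0.115).round(4))
for y in (.1857,.0765,-.0345): print([proj(n,(.491,y,z)).round(1).tolist() for n in("top","scene") for z in(.09,.124)])
delta((.45,-.25,.215))
E
```

```text
[247.7, 237.6] [244, 235, 8, 7, 41] [0.4913 0.187  0.115 ]
[299.1, 237.7] [296, 235, 7, 7, 35] [0.4911 0.0778 0.115 ]
[350.8, 238.0] [348, 235, 7, 7, 36] [ 0.4905 -0.0316  0.115 ]
[[250.2, 239.4], [247.6, 237.2], [382.5, 222.9], [383.8, 214.3]]
[[300.3, 239.4], [299.5, 237.2], [340.5, 228.9], [341.0, 220.3]]
[[351.6, 239.4], [352.4, 237.1], [297.0, 235.1], [296.6, 226.5]]
t 0.1 shift cm [-28.53 -36.39  -0.09] turn [0.    0.002 0.279] F [0.36 0.92 1.38] g 1.002
```

>>> {"op": "send_rows", "data": {"commands": [-28.5,-36.4,0,0,0,0.279,0.6,-28.5,-36.4,0,0,0,0.279,0.6,-28.5,-36.4,0,0,0,0.279,0.6,-28.5,-36.4,0,0,0,0.279,0.6,-28.5,-36.4,0,0,0,0.279,0.6,-28.5,-36.4,0,0,0,0.279,0.6,-28.5,-36.4,0,0,0,0.279,0.6,-28.5,-36.4,0,0,0,0.279,0.6]}}

```text
time: 0.9
ee_pos: [0.4145, -0.2993, 0.2145]
eef_rot: [[-0.0, -1.0, -0.0], [-1.0, 0.0, -0.0], [0.0, 0.0, -1.0]]
wrist_force: [0.6, -0.7, -0.6]
gripper_width: 0.601
```

```bash
python3 -c "
from h import *
delta((.491,.1865,.16))"
```

```text
t 0.9 shift cm [-48.59  -7.63   5.45] turn [ 0. -0. -0.] F [ 0.61 -0.73 -0.62] g 0.601
```

>>> {"op": "send_rows", "data": {"commands": [-48.6,-7.6,5,0,0,0,0.6,-48.6,-7.6,5,0,0,0,0.6,-48.6,-7.6,5,0,0,0,0.6,-48.6,-7.6,5,0,0,0,0.6,-48.6,-7.6,5,0,0,0,0.6,-48.6,-7.6,5,0,0,0,0.6,-48.6,-7.6,5,0,0,0,0.6,-48.6,-7.6,5,0,0,0,0.6]}}

```text
time: 1.7
ee_pos: [0.4752, 0.0938, 0.1739]
eef_rot: [[-0.001, -1.0, 0.0], [-1.0, 0.001, -0.0], [0.0, -0.0, -1.0]]
wrist_force: [1.2, -0.3, -0.1]
gripper_width: 0.598
```

```bash
python3 -c "
from h import *
delta((.491,.1865,.14))"
```

```text
t 1.7 shift cm [-9.28 -1.57  3.39] turn [-0.    -0.    -0.001] F [ 1.22 -0.28 -0.11] g 0.598
```

>>> {"op": "send_rows", "data": {"commands": [-9.3,-1.6,1.5,0,0,0,0.6,-9.3,-1.6,3.4,0,0,0,0.6,-9.3,-1.6,3.4,0,0,0,0.6,-9.3,-1.6,3.4,0,0,0,0.6,-9.3,-1.6,3.4,0,0,0,0.6]}}

```text
time: 2.2
ee_pos: [0.4915, 0.1835, 0.1401]
eef_rot: [[-0.002, -1.0, -0.0], [-1.0, 0.002, -0.001], [0.001, 0.0, -1.0]]
wrist_force: [-0.1, 0.3, 0.1]
gripper_width: 0.602
```

```bash
python3 - <<'E'
from h import *
ims=[]
for n,(x0,y0) in (("top",(200,190)),("scene",(335,170))):
    im=eyes.read_camera(n)[:,:,::-1];ims.append(cv2.resize(im[y0:y0+90,x0:x0+95],(400,380),interpolation=2))
cv2.imwrite("pics/ga.png",np.hstack(ims))
delta((.491,.1865,.098))
E
```

```text
t 2.3 shift cm [-0.34  0.1   4.27] turn [-0.001 -0.001 -0.003] F [-0.37  0.49  0.17] g 0.603
```

View pics/ga.png

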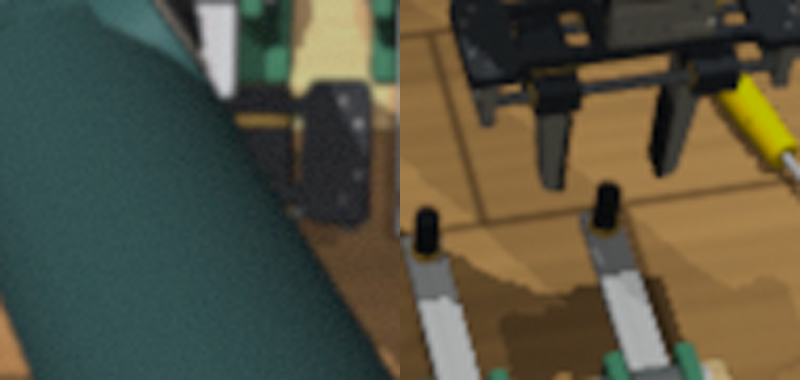

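The scene crop shows the fingers either side of pin_a (about full-image px (384,218)) and the tips still above it. The arm hides the pin in the top view. Descending.

>>> {"op": "send_rows", "data": {"commands": [-0.3,0.1,2,0,0,0,0.6,-0.3,0.1,4.2,0,0,0,0.6,-0.3,0.1,4.2,0,0,0,0.6]}}

```text
time: 2.6
ee_pos: [0.4892, 0.1857, 0.0966]
eef_rot: [[-0.003, -1.0, -0.003], [-1.0, 0.003, -0.002], [0.002, 0.003, -1.0]]
wrist_force: [-0.1, -0.0, 0.0]
gripper_width: 0.597
```

```bash
python3 - <<'E'
from h import *
im=eyes.read_camera("scene")[:,:,::-1];x0,y0=335,170;cv2.imwrite("pics/ga2.png",cv2.resize(im[y0:y0+90,x0:x0+95],(633,600),interpolation=2))
delta((.491,.1865,.098))
E
```

```text
t 2.65 shift cm [-0.01 -0.09 -0.01] turn [ 0.001 -0.001 -0.002] F [ 0.68 -0.39  0.26] g 0.605
```

View pics/ga2.png

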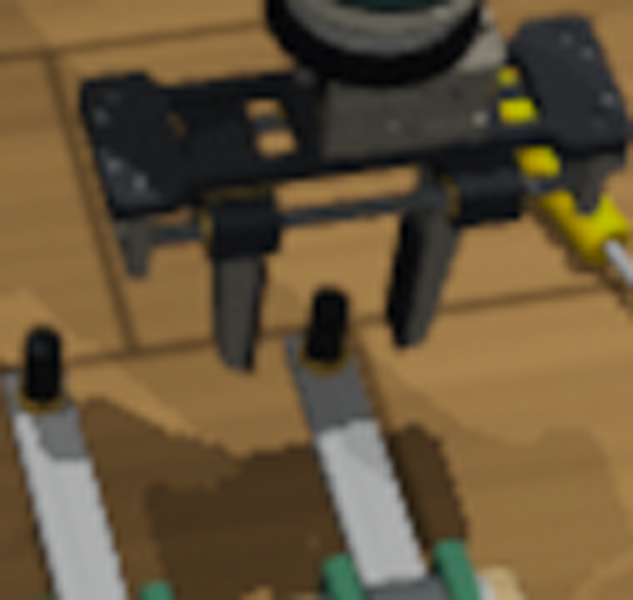

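The pin_a cap, at crop (327,325), sits between the fingers with the tips just above the arm's upper face. Closing gently.

>>> {"op": "send_rows", "data": {"commands": [0,0,0,0,0,0,0.25,0,0,0,0,0,0,0.15,0,0,0,0,0,0,0.1,0,0,0,0,0,0,0.1,0,0,0,0,0,0,0.1,0,0,0,0,0,0,0.1], "squeeze": 15}}

```text
time: 3.25
ee_pos: [0.4905, 0.1876, 0.0982]
eef_rot: [[-0.0, -1.0, 0.0], [-1.0, 0.0, -0.001], [0.001, -0.0, -1.0]]
wrist_force: [0.3, -0.8, 0.7]
gripper_width: 0.168
```

>>> {"op": "send_rows", "data": {"commands": [0,0,-0.1,0,0,0,0.1,0,0,-0.2,0,0,0,0.1,0,0,-0.2,0,0,0,0.1], "squeeze": 25}}

```text
time: 3.55
ee_pos: [0.4905, 0.1876, 0.1002]
eef_rot: [[-0.0, -1.0, 0.0], [-1.0, 0.0, -0.0], [0.0, -0.0, -1.0]]
wrist_force: [-0.4, -1.0, 0.3]
gripper_width: 0.168
```

>>> {"op": "send_rows", "data": {"commands": [0,0,-0.1,0,0,0,0.1,0,0,-0.1,0,0,0,0.1,0,0,-0.1,0,0,0,0.1]}}

```text
time: 3.85
ee_pos: [0.4905, 0.1876, 0.101]
eef_rot: [[-0.0, -1.0, 0.0], [-1.0, 0.0, -0.0], [0.0, -0.0, -1.0]]
wrist_force: [2.0, -1.7, -0.9]
gripper_width: 0.167
```

```bash
python3 -c "
from h import *
delta((.491,.1865,.1))"
```

```text
t 3.85 shift cm [ 0.11 -0.05  0.1 ] turn [-0. -0. -0.] F [ 1.98 -1.73 -0.93] g 0.167
```

>>> {"op": "send_rows", "data": {"commands": [0,0,-0.1,0,0,0,0.1,0,0,-0.1,0,0,0,0.1,0,0,-0.1,0,0,0,0.1]}}

```text
time: 4.15
ee_pos: [0.4905, 0.1876, 0.1018]
eef_rot: [[-0.001, -1.0, -0.0], [-1.0, 0.001, -0.0], [0.0, 0.0, -1.0]]
wrist_force: [2.7, -1.8, -4.2]
gripper_width: 0.166
```

>>> {"op": "send_rows", "data": {"commands": [0,0,-0.05,0,0,0,0.1,0,0,-0.05,0,0,0,0.1,0,0,-0.05,0,0,0,0.1]}}

```text
time: 4.45
ee_pos: [0.4904, 0.1877, 0.1024]
eef_rot: [[-0.0, -1.0, -0.0], [-1.0, 0.0, -0.0], [0.0, 0.0, -1.0]]
wrist_force: [4.0, -2.9, -7.5]
gripper_width: 0.169
```

Arm A came firmly against its up stop: contact near z≈0.101, reaching 7.5 N at 0.1024. Now down.

>>> {"op": "send_rows", "data": {"commands": [0,0,0.15,0,0,0,0.1,0,0,0.3,0,0,0,0.1,0,0,0.4,0,0,0,0.1,0,0,0.4,0,0,0,0.1]}}

```text
time: 4.85
ee_pos: [0.4904, 0.1877, 0.0988]
eef_rot: [[-0.0, -1.0, 0.0], [-1.0, 0.0, -0.0], [0.0, -0.0, -1.0]]
wrist_force: [1.2, -4.4, -0.7]
gripper_width: 0.169
```

>>> {"op": "send_rows", "data": {"commands": [0,0,0.1,0,0,0,0.1,0,0,0.1,0,0,0,0.1,0,0,0.1,0,0,0,0.1]}}

```text
time: 5.15
ee_pos: [0.4904, 0.1878, 0.0976]
eef_rot: [[-0.0, -1.0, -0.0], [-1.0, 0.0, -0.0], [0.0, 0.0, -1.0]]
wrist_force: [2.0, -3.7, 0.3]
gripper_width: 0.168
```

>>> {"op": "send_rows", "data": {"commands": [0.05,0,0.1,0,0,0,0.1,0.05,0,0.1,0,0,0,0.1,0.05,0,0.1,0,0,0,0.1]}}

```text
time: 5.45
ee_pos: [0.4905, 0.1877, 0.0968]
eef_rot: [[-0.0, -1.0, 0.0], [-1.0, 0.0, 0.0], [-0.0, -0.0, -1.0]]
wrist_force: [0.7, -3.6, 3.2]
gripper_width: 0.165
```

>>> {"op": "send_rows", "data": {"commands": [0,0,0.05,0,0,0,0.1,0,0,0.05,0,0,0,0.1,0,0,0.05,0,0,0,0.1]}}

```text
time: 5.75
ee_pos: [0.4905, 0.1877, 0.0963]
eef_rot: [[-0.0, -1.0, 0.0], [-1.0, 0.0, 0.0], [-0.0, -0.0, -1.0]]
wrist_force: [0.4, -2.8, 4.5]
gripper_width: 0.164
```

>>> {"op": "send_rows", "data": {"commands": [0,0,0.04,0,0,0,0.1,0,0,0.04,0,0,0,0.1]}}

```text
time: 5.95
ee_pos: [0.4905, 0.1877, 0.0959]
eef_rot: [[-0.0, -1.0, 0.0], [-1.0, 0.0, 0.0], [-0.0, -0.0, -1.0]]
wrist_force: [0.5, -4.6, 5.4]
gripper_width: 0.169
```

>>> {"op": "send_rows", "data": {"commands": [0,0,-0.15,0,0,0,0.1,0,0,-0.3,0,0,0,0.1,0,0,-0.3,0,0,0,0.1,0,0,-0.3,0,0,0,0.6,0,0,-0.3,0,0,0,0.6,0,0,-0.3,0,0,0,0.6,0,0,-0.3,0,0,0,0.6,0,0,-0.3,0,0,0,0.6]}}

```text
time: 6.75
ee_pos: [0.4903, 0.1877, 0.0987]
eef_rot: [[-0.0, -1.0, -0.0], [-1.0, 0.0, 0.0], [-0.0, 0.0, -1.0]]
wrist_force: [-0.0, -0.1, -0.7]
gripper_width: 0.581
```

>>> {"op": "send_rows", "data": {"commands": [0,0,-4.8,0,0,0,0.6,2,0,-4.8,0,0,0,0.6,7,0,-4.8,0,0,0,0.6,11.0,0,-4.8,0,0,0,0.6,11.0,0,-4.8,0,0,0,0.6,11.0,0,-4.8,0,0,0,0.6]}}

```text
time: 7.35
ee_pos: [0.4905, 0.0769, 0.1469]
eef_rot: [[-0.003, -1.0, 0.0], [-1.0, 0.003, 0.0], [-0.0, -0.0, -1.0]]
wrist_force: [0.7, 0.1, -0.2]
gripper_width: 0.598
```

```bash
python3 - <<'E'
from h import *
im=eyes.read_camera("scene")[:,:,::-1];x0,y0=285,170;cv2.imwrite("pics/gb.png",cv2.resize(im[y0:y0+100,x0:x0+130],(780,600),interpolation=2))
delta((.4905,.077,.098))
E
```

```text
t 7.4 shift cm [ 0.12 -0.    4.89] turn [-0.     0.001 -0.   ] F [ 1.24 -0.08  0.71] g 0.601
```

View pics/gb.png

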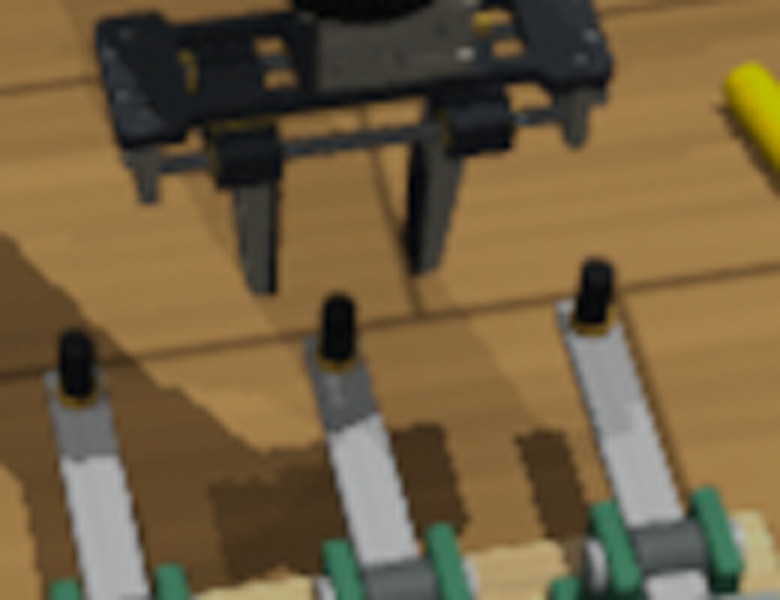

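The fingers now straddle pin_b (crop (338,330)), and pin_a is free and upright. Descend and grip.

>>> {"op": "send_rows", "data": {"commands": [0.1,0,2.5,0,0,0,0.6,0.1,0,4.9,0,0,0,0.6,0.1,0,4.9,0,0,0,0.25,0.1,0,4.9,0,0,0,0.15,0.1,0,4.9,0,0,0,0.1,0.1,0,4.9,0,0,0,0.1,0.1,0,4.9,0,0,0,0.1,0.1,0,4.9,0,0,0,0.1], "squeeze": 15}}

```text
time: 8.2
ee_pos: [0.4909, 0.0773, 0.0984]
eef_rot: [[0.0, -1.0, 0.002], [-1.0, -0.0, 0.001], [-0.001, -0.002, -1.0]]
wrist_force: [0.4, 2.4, -0.8]
gripper_width: 0.166
```

>>> {"op": "send_rows", "data": {"commands": [0,0,-0.1,0,0,0,0.1,0,0,-0.2,0,0,0,0.1,0,0,-0.2,0,0,0,0.1], "squeeze": 25}}

```text
time: 8.5
ee_pos: [0.4909, 0.0772, 0.1001]
eef_rot: [[0.0, -1.0, 0.001], [-1.0, -0.0, 0.001], [-0.001, -0.001, -1.0]]
wrist_force: [1.0, 4.9, 0.2]
gripper_width: 0.166
```

>>> {"op": "send_rows", "data": {"commands": [-0.05,0,-0.1,0,0,0,0.1,-0.05,0,-0.1,0,0,0,0.1,-0.05,0,-0.1,0,0,0,0.1]}}

```text
time: 8.8
ee_pos: [0.4909, 0.0773, 0.1009]
eef_rot: [[-0.0, -1.0, 0.001], [-1.0, 0.0, 0.0], [-0.0, -0.001, -1.0]]
wrist_force: [1.9, 4.6, -0.5]
gripper_width: 0.166
```

>>> {"op": "send_rows", "data": {"commands": [0,0,-0.1,0,0,0,0.1,0,0,-0.1,0,0,0,0.1,0,0,-0.1,0,0,0,0.1]}}

```text
time: 9.1
ee_pos: [0.4909, 0.0773, 0.1019]
eef_rot: [[-0.0, -1.0, 0.001], [-1.0, 0.0, 0.001], [-0.001, -0.001, -1.0]]
wrist_force: [2.4, 5.0, -0.6]
gripper_width: 0.165
```

>>> {"op": "send_rows", "data": {"commands": [-0.1,0,-0.1,0,0,0,0.1,-0.1,0,-0.1,0,0,0,0.1,-0.1,0,-0.1,0,0,0,0.1]}}

```text
time: 9.4
ee_pos: [0.4909, 0.0774, 0.1029]
eef_rot: [[-0.001, -1.0, 0.001], [-1.0, 0.001, -0.0], [0.0, -0.001, -1.0]]
wrist_force: [3.7, 1.6, -1.3]
gripper_width: 0.165
```

>>> {"op": "send_rows", "data": {"commands": [0,-0.05,-0.1,0,0,0,0.1,0,-0.05,-0.1,0,0,0,0.1,0,-0.05,-0.1,0,0,0,0.1]}}

```text
time: 9.7
ee_pos: [0.491, 0.0775, 0.1037]
eef_rot: [[-0.001, -1.0, 0.0], [-1.0, 0.001, -0.001], [0.001, -0.0, -1.0]]
wrist_force: [3.0, 0.5, -0.9]
gripper_width: 0.167
```

>>> {"op": "send_rows", "data": {"commands": [0,-0.05,-0.1,0,0,0,0.1,0,-0.05,-0.2,0,0,0,0.1,0,-0.05,-0.2,0,0,0,0.1]}}

```text
time: 10.0
ee_pos: [0.4912, 0.0775, 0.1057]
eef_rot: [[-0.001, -1.0, -0.0], [-1.0, 0.001, -0.001], [0.001, 0.0, -1.0]]
wrist_force: [2.7, -1.2, -1.4]
gripper_width: 0.169
```

>>> {"op": "send_rows", "data": {"commands": [0,0,-0.1,0,0,0,0.1,0,0,-0.2,0,0,0,0.1,0,0,-0.2,0,0,0,0.1]}}

```text
time: 10.3
ee_pos: [0.4914, 0.0776, 0.1078]
eef_rot: [[-0.001, -1.0, 0.0], [-1.0, 0.001, -0.001], [0.001, -0.0, -1.0]]
wrist_force: [3.2, -1.4, -0.6]
gripper_width: 0.169
```

>>> {"op": "send_rows", "data": {"commands": [0,-0.05,-0.1,0,0,0,0.1,0,-0.05,-0.1,0,0,0,0.1,0,-0.05,-0.1,0,0,0,0.1]}}

```text
time: 10.6
ee_pos: [0.4916, 0.0776, 0.1086]
eef_rot: [[-0.0, -1.0, -0.001], [-1.0, 0.0, -0.001], [0.001, 0.001, -1.0]]
wrist_force: [3.0, -2.2, -0.3]
gripper_width: 0.165
```

>>> {"op": "send_rows", "data": {"commands": [0,0,-0.1,0,0,0,0.1,0,0,-0.1,0,0,0,0.1,0,0,-0.1,0,0,0,0.1]}}

```text
time: 10.9
ee_pos: [0.4917, 0.0776, 0.1096]
eef_rot: [[-0.001, -1.0, -0.0], [-1.0, 0.001, -0.0], [0.0, 0.0, -1.0]]
wrist_force: [3.2, -3.7, -1.5]
gripper_width: 0.165
```

>>> {"op": "send_rows", "data": {"commands": [0.05,-0.05,-0.1,0,0,0,0.1,0.05,-0.05,-0.1,0,0,0,0.1,0.05,-0.05,-0.1,0,0,0,0.1]}}

```text
time: 11.2
ee_pos: [0.4918, 0.0776, 0.1103]
eef_rot: [[-0.0, -1.0, -0.001], [-1.0, 0.0, 0.0], [-0.0, 0.001, -1.0]]
wrist_force: [1.7, -2.2, -3.9]
gripper_width: 0.164
```

```bash
python3 - <<'E'
from h import *
im=eyes.read_camera("scene")[:,:,::-1];x0,y0=285,170;cv2.imwrite("pics/gb2.png",cv2.resize(im[y0:y0+100,x0:x0+130],(780,600),interpolation=2))
delta((.4905,.077,.098))
E
```

```text
t 11.25 shift cm [0.06 0.13 1.24] turn [ 0.001  0.    -0.   ] F [ 2.25 -2.55 -4.8 ] g 0.163
```

View pics/gb2.png

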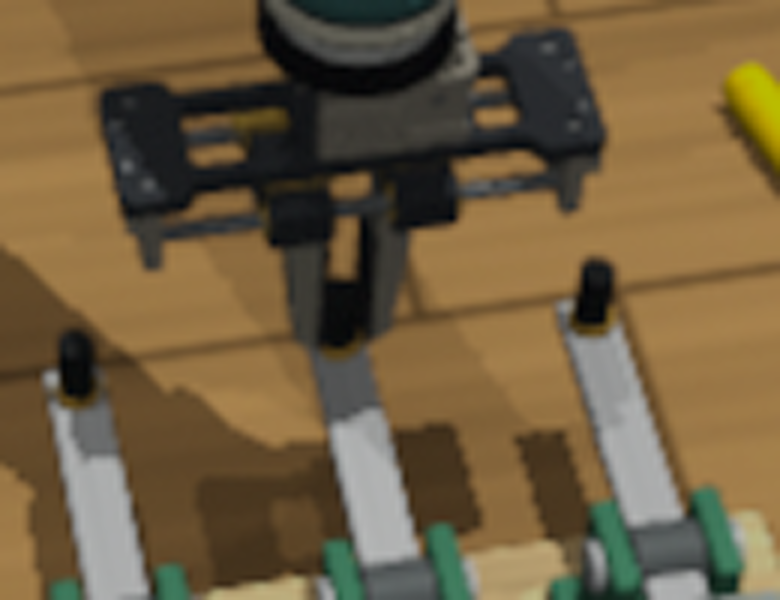

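B's arm followed the gripper: its collar moved from crop y≈362 to 350. It met its up stop at about z=0.110, with −4.8 N, so B looks like the loose one. One small step further, then down.

>>> {"op": "send_rows", "data": {"commands": [0,0,-0.04,0,0,0,0.1,0,0,-0.04,0,0,0,0.1]}}

```text
time: 11.45
ee_pos: [0.4919, 0.0775, 0.1108]
eef_rot: [[-0.0, -1.0, -0.001], [-1.0, 0.0, -0.0], [0.0, 0.001, -1.0]]
wrist_force: [1.8, -1.1, -5.2]
gripper_width: 0.166
```

>>> {"op": "send_rows", "data": {"commands": [0,0,0.3,0,0,0,0.1,0,0,0.6,0,0,0,0.1,0,0.05,0.9,0,0,0,0.1,0,0.05,1.2,0,0,0,0.1,0,0.1,1.5,0,0,0,0.1,0,0.1,1.7,0,0,0,0.1,0,0.1,1.8,0,0,0,0.1,0,0.1,1.8,0,0,0,0.1]}}

```text
time: 12.25
ee_pos: [0.4911, 0.0775, 0.0929]
eef_rot: [[-0.0, -1.0, -0.001], [-1.0, 0.0, -0.0], [0.0, 0.001, -1.0]]
wrist_force: [-2.3, -1.9, -0.3]
gripper_width: 0.17
```

>>> {"op": "send_rows", "data": {"commands": [0,0,0.1,0,0,0,0.1,0,0,0.2,0,0,0,0.1,0,0,0.2,0,0,0,0.1]}}

```text
time: 12.55
ee_pos: [0.4911, 0.0775, 0.091]
eef_rot: [[-0.0, -1.0, -0.0], [-1.0, 0.0, 0.0], [-0.0, 0.0, -1.0]]
wrist_force: [-2.5, -1.0, 0.2]
gripper_width: 0.163
```

>>> {"op": "send_rows", "data": {"commands": [0,0.05,0.1,0,0,0,0.1,0,0.05,0.1,0,0,0,0.1,0,0.05,0.1,0,0,0,0.1]}}

```text
time: 12.85
ee_pos: [0.4911, 0.0775, 0.0902]
eef_rot: [[-0.0, -1.0, 0.0], [-1.0, 0.0, 0.0], [-0.0, -0.0, -1.0]]
wrist_force: [-1.5, -0.5, 1.0]
gripper_width: 0.165
```

>>> {"op": "send_rows", "data": {"commands": [0,0,0.1,0,0,0,0.1,0,0,0.1,0,0,0,0.1,0,0,0.1,0,0,0,0.1]}}

```text
time: 13.15
ee_pos: [0.4911, 0.0775, 0.0892]
eef_rot: [[-0.0, -1.0, 0.0], [-1.0, 0.0, 0.0], [-0.0, -0.0, -1.0]]
wrist_force: [-0.2, -1.1, 0.8]
gripper_width: 0.168
```

>>> {"op": "send_rows", "data": {"commands": [0,0,0.05,0,0,0,0.1,0,0,0.05,0,0,0,0.1,0,0,0.05,0,0,0,0.1]}}

```text
time: 13.45
ee_pos: [0.4911, 0.0775, 0.0887]
eef_rot: [[-0.0, -1.0, 0.0], [-1.0, 0.0, 0.0], [-0.0, -0.0, -1.0]]
wrist_force: [-0.5, -1.5, 0.0]
gripper_width: 0.167
```

>>> {"op": "send_rows", "data": {"commands": [0,0,0.1,0,0,0,0.1,0,0,0.1,0,0,0,0.1,0,0,0.1,0,0,0,0.1]}}

```text
time: 13.75
ee_pos: [0.4912, 0.0775, 0.0879]
eef_rot: [[-0.0, -1.0, 0.001], [-1.0, 0.0, 0.0], [-0.0, -0.001, -1.0]]
wrist_force: [-1.1, -1.3, 2.7]
gripper_width: 0.165
```

>>> {"op": "send_rows", "data": {"commands": [0,0,0.05,0,0,0,0.1,0,0,0.05,0,0,0,0.1,0,0,0.05,0,0,0,0.1]}}

```text
time: 14.05
ee_pos: [0.4912, 0.0775, 0.0874]
eef_rot: [[-0.0, -1.0, 0.001], [-1.0, 0.0, 0.0], [-0.0, -0.001, -1.0]]
wrist_force: [-1.8, -0.6, 4.9]
gripper_width: 0.165
```

>>> {"op": "send_rows", "data": {"commands": [0,0,0.03,0,0,0,0.1,0,0,0.03,0,0,0,0.1]}}

```text
time: 14.25
ee_pos: [0.4913, 0.0775, 0.0871]
eef_rot: [[-0.0, -1.0, 0.001], [-1.0, 0.0, 0.0], [-0.0, -0.001, -1.0]]
wrist_force: [-0.7, -0.3, 6.8]
gripper_width: 0.166
```

>>> {"op": "send_rows", "data": {"commands": [0,0,-0.1,0,0,0,0.1,0,0,-0.12,0,0,0,0.1,0,0,-0.12,0,0,0,0.6,0,0,-0.12,0,0,0,0.6,0,0,-0.12,0,0,0,0.6,0,0,-0.12,0,0,0,0.6,0,0,-2,0,0,0,0.6,0,0,-6,0,0,0,0.6]}}

```text
time: 15.05
ee_pos: [0.4886, 0.0771, 0.1449]
eef_rot: [[-0.0, -1.0, -0.007], [-1.0, 0.0, -0.0], [0.0, 0.007, -1.0]]
wrist_force: [0.1, -0.3, 0.1]
gripper_width: 0.6
```

```bash
python3 - <<'E'
from h import *
delta((.4905,-.033,.147))
E
```

```text
t 15.05 shift cm [11.01 -0.19 -0.21] turn [ 0.007 -0.    -0.   ] F [ 0.11 -0.31  0.11] g 0.6
```

>>> {"op": "send_rows", "data": {"commands": [5,0,0,0,0,0,0.6,10,0,0,0,0,0,0.6,11,0,0,0,0,0,0.6,11,0,0,0,0,0,0.6,11,0,0,0,0,0,0.6]}}

```text
time: 15.55
ee_pos: [0.4908, -0.0313, 0.1467]
eef_rot: [[0.001, -1.0, -0.0], [-1.0, -0.001, 0.001], [-0.001, 0.0, -1.0]]
wrist_force: [0.6, 0.0, 1.3]
gripper_width: 0.599
```

```bash
python3 - <<'E'
from h import *
im=eyes.read_camera("scene")[:,:,::-1];x0,y0=260,170;cv2.imwrite("pics/gc.png",cv2.resize(im[y0:y0+100,x0:x0+130],(780,600),interpolation=2))
delta((.4905,-.0325,.098))
E
```

```text
t 15.6 shift cm [0.18 0.03 4.87] turn [0.    0.001 0.002] F [ 0.16  0.42 -0.44] g 0.6
```

View pics/gc.png

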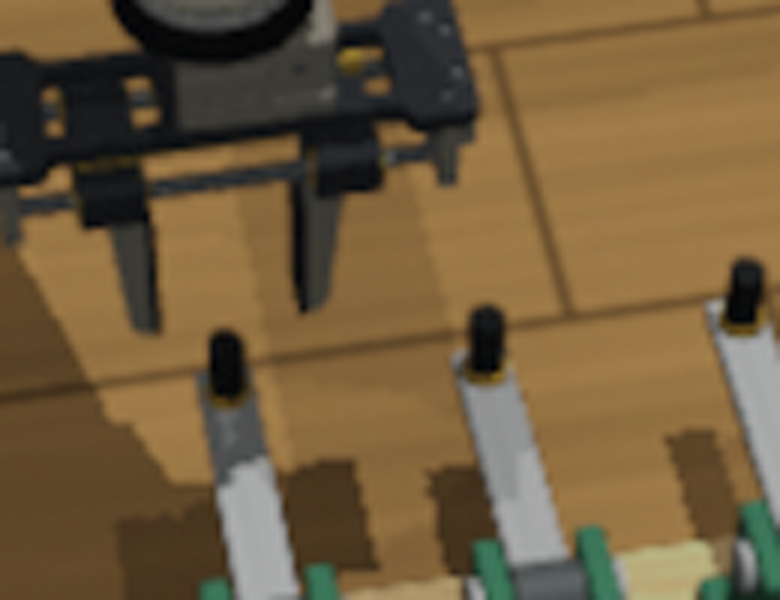

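The fingers straddle pin_c (crop (226,365)), and B stays low where I left it. Grip C.

>>> {"op": "send_rows", "data": {"commands": [0.1,0,2.5,0,0,0,0.6,0.1,0,4.9,0,0,0,0.6,0.1,0,4.9,0,0,0,0.25,0.1,0,4.9,0,0,0,0.15,0.1,0,4.9,0,0,0,0.1,0.1,0,4.9,0,0,0,0.1,0.1,0,4.9,0,0,0,0.1,0.1,0,4.9,0,0,0,0.1], "squeeze": 15}}

```text
time: 16.4
ee_pos: [0.4914, -0.0327, 0.0984]
eef_rot: [[0.0, -1.0, 0.002], [-1.0, -0.0, 0.001], [-0.001, -0.002, -1.0]]
wrist_force: [0.4, 2.5, 0.2]
gripper_width: 0.168
```

>>> {"op": "send_rows", "data": {"commands": [0,0,-0.1,0,0,0,0.1,0,0,-0.2,0,0,0,0.1,0,0,-0.2,0,0,0,0.1], "squeeze": 25}}

```text
time: 16.7
ee_pos: [0.4914, -0.0328, 0.1001]
eef_rot: [[0.0, -1.0, 0.001], [-1.0, -0.0, 0.001], [-0.001, -0.001, -1.0]]
wrist_force: [1.8, 5.0, 1.4]
gripper_width: 0.161
```

>>> {"op": "send_rows", "data": {"commands": [-0.1,0,-0.1,0,0,0,0.1,-0.1,0,-0.1,0,0,0,0.1,-0.1,0,-0.1,0,0,0,0.1]}}

```text
time: 17.0
ee_pos: [0.4913, -0.0327, 0.1009]
eef_rot: [[-0.0, -1.0, 0.001], [-1.0, 0.0, -0.0], [0.0, -0.001, -1.0]]
wrist_force: [3.0, 2.6, -1.5]
gripper_width: 0.164
```

>>> {"op": "send_rows", "data": {"commands": [0,0,-0.05,0,0,0,0.1,0,0,-0.05,0,0,0,0.1,0,0,-0.05,0,0,0,0.1]}}

```text
time: 17.3
ee_pos: [0.4912, -0.0327, 0.1013]
eef_rot: [[-0.0, -1.0, 0.001], [-1.0, 0.0, -0.0], [0.0, -0.001, -1.0]]
wrist_force: [4.9, 3.3, -3.8]
gripper_width: 0.171
```

>>> {"op": "send_rows", "data": {"commands": [0,-0.05,-0.05,0,0,0,0.1,0,-0.05,-0.05,0,0,0,0.1,0,-0.05,-0.05,0,0,0,0.1]}}

```text
time: 17.6
ee_pos: [0.4913, -0.0327, 0.1017]
eef_rot: [[-0.0, -1.0, -0.0], [-1.0, 0.0, -0.0], [0.0, 0.0, -1.0]]
wrist_force: [3.7, 1.4, -4.7]
gripper_width: 0.167
```

>>> {"op": "send_rows", "data": {"commands": [0,0,0.15,0,0,0,0.1,0,0,0.3,0,0,0,0.1,0,0,0.4,0,0,0,0.1,0,0,0.4,0,0,0,0.1]}}

```text
time: 18.0
ee_pos: [0.4912, -0.0326, 0.0978]
eef_rot: [[-0.0, -1.0, -0.0], [-1.0, 0.0, -0.0], [0.0, 0.0, -1.0]]
wrist_force: [2.4, 1.8, -0.4]
gripper_width: 0.165
```

>>> {"op": "send_rows", "data": {"commands": [0,0,0.1,0,0,0,0.1,0,0,0.1,0,0,0,0.1,0,0,0.1,0,0,0,0.1]}}

```text
time: 18.3
ee_pos: [0.4913, -0.0327, 0.0969]
eef_rot: [[-0.0, -1.0, -0.0], [-1.0, 0.0, -0.0], [0.0, 0.0, -1.0]]
wrist_force: [1.7, 1.3, 1.5]
gripper_width: 0.165
```

>>> {"op": "send_rows", "data": {"commands": [0,0,0.05,0,0,0,0.1,0,0,0.05,0,0,0,0.1,0,0,0.05,0,0,0,0.1]}}

```text
time: 18.6
ee_pos: [0.4913, -0.0326, 0.0964]
eef_rot: [[-0.0, -1.0, -0.0], [-1.0, 0.0, -0.0], [0.0, 0.0, -1.0]]
wrist_force: [1.8, 1.7, 3.5]
gripper_width: 0.163
```

>>> {"op": "send_rows", "data": {"commands": [0,0,0.05,0,0,0,0.1,0,0,0.05,0,0,0,0.1,0,0,0.05,0,0,0,0.1]}}

```text
time: 18.9
ee_pos: [0.4913, -0.0326, 0.0959]
eef_rot: [[-0.0, -1.0, -0.0], [-1.0, 0.0, -0.0], [0.0, 0.0, -1.0]]
wrist_force: [1.7, 1.4, 4.5]
gripper_width: 0.168
```

```bash
python3 - <<'E'
from h import *
im=eyes.read_camera("top")[:,:,::-1];x0,y0=400,250;cv2.imwrite("pics/rings.png",cv2.resize(im[y0:y0+105,x0:x0+140],(800,600),interpolation=2))
delta((.4905,-.0325,.0985))
E
```

```text
t 18.95 shift cm [-0.01  0.08 -0.26] turn [ 0. -0. -0.] F [0.76 0.93 4.84] g 0.166
```

View pics/rings.png

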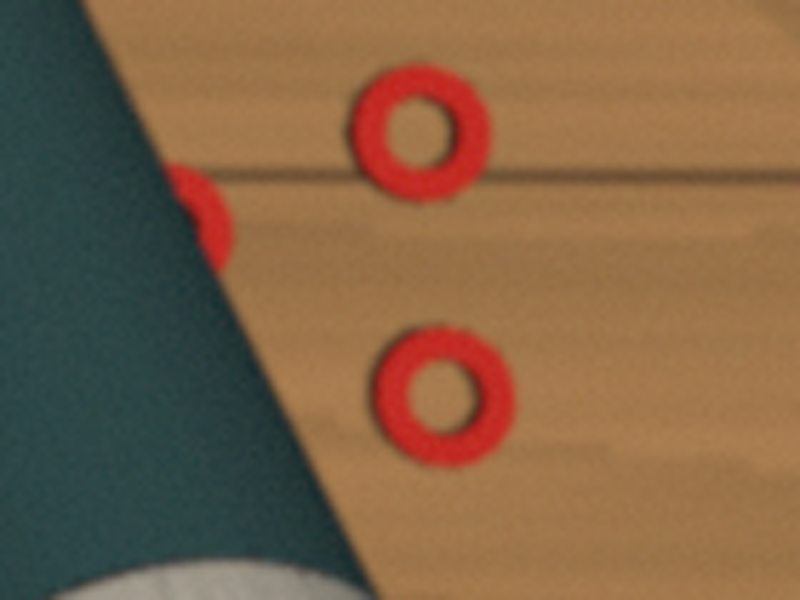

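The crop confirms it: the reject ring is the upper one at crop (422,133), or top px (473,273), the farthest from the base. C is sound, with stops about 3.5 mm apart. Returning C to level and releasing it.

>>> {"op": "send_rows", "data": {"commands": [0,0,-0.15,0,0,0,0.1,0,0,-0.28,0,0,0,0.1,0,0,-0.28,0,0,0,0.1,0,0,-0.28,0,0,0,0.6,0,0,-0.28,0,0,0,0.6,0,0,-0.28,0,0,0,0.6,0,0,-0.28,0,0,0,0.6,0,0,-3,0,0,0,0.6]}}

```text
time: 19.75
ee_pos: [0.4886, -0.0326, 0.1234]
eef_rot: [[-0.0, -1.0, -0.007], [-1.0, 0.0, 0.001], [-0.001, 0.007, -1.0]]
wrist_force: [-0.1, -0.0, -0.6]
gripper_width: 0.578
```

>>> {"op": "send_rows", "data": {"commands": [0,0,-2.5,0,0,0,0.6,0,0,-5,0,0,0,0.6,5,0,-5,0,0,0,0.8,10,0,-5,0,0,0,0.9,15,3,-5,0,0,0,0.9,20,5,-5,0,0,0,0.9,25,6.5,-5,0,0,0,0.9,28.5,6.7,-5,0,0,0,0.9]}}

```text
time: 20.55
ee_pos: [0.4223, -0.3192, 0.176]
eef_rot: [[-0.001, -1.0, -0.001], [-1.0, 0.001, -0.0], [0.0, 0.001, -1.0]]
wrist_force: [1.7, -0.4, -0.4]
gripper_width: 0.898
```

```bash
python3 - <<'E'
from h import *
delta((.4233,-.3185,.06))
E
```

```text
t 20.55 shift cm [-0.08 -0.11 11.6 ] turn [ 0.001 -0.    -0.001] F [ 1.72 -0.39 -0.39] g 0.898
```

>>> {"op": "send_rows", "data": {"commands": [-0.1,-0.1,4,0,0,0,0.85,-0.1,-0.1,8,0,0,0,0.85,-0.1,-0.1,12,0,0,0,0.85,-0.1,-0.1,13.5,0,0,0,0.85,-0.1,-0.1,13.5,0,0,0,0.85,-0.1,-0.1,13.5,0,0,0,0.85]}}

```text
time: 21.15
ee_pos: [0.4255, -0.3166, 0.0411]
eef_rot: [[-0.0, -1.0, -0.0], [-1.0, 0.0, 0.0], [-0.0, 0.0, -1.0]]
wrist_force: [0.6, -0.0, 0.6]
gripper_width: 0.846
```

```bash
python3 - <<'E'
from h import *
im=eyes.read_camera("scene")[:,:,::-1];x0,y0=130,180;cv2.imwrite("pics/gr.png",cv2.resize(im[y0:y0+90,x0:x0+120],(800,600),interpolation=2))
delta((.4233,-.3185,.004))
E
```

```text
t 21.2 shift cm [0.15 0.27 3.78] turn [-0.001 -0.001 -0.   ] F [0.66 1.   0.57] g 0.856
```

View pics/gr.png

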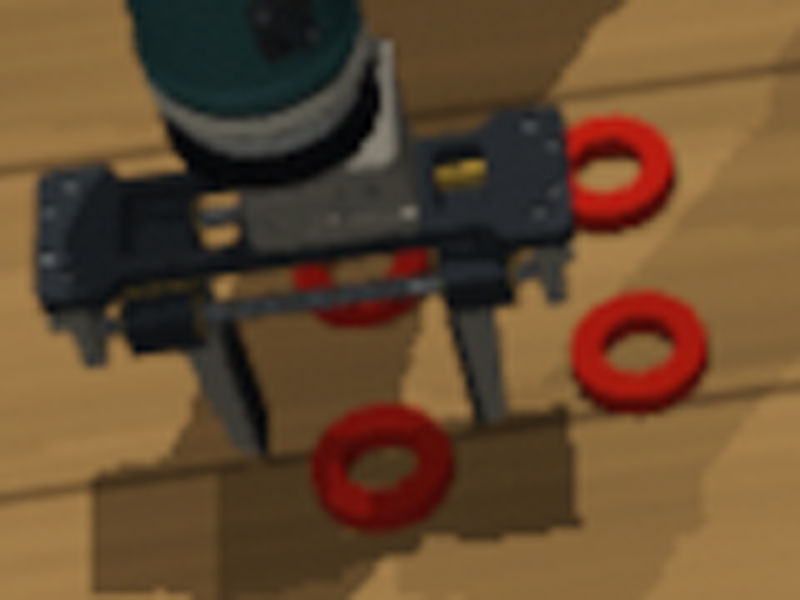

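The gripper is over the chosen ring (crop (383,467)), with clear space to the neighbouring rings. Descend and close.

>>> {"op": "send_rows", "data": {"commands": [0.15,0.25,2,0,0,0,0.85,0.15,0.25,3.2,0,0,0,0.85,0.15,0.25,3.6,0,0,0,0.85,0.15,0.25,3.6,0,0,0,0.85]}}

```text
time: 21.6
ee_pos: [0.4229, -0.3179, 0.0049]
eef_rot: [[-0.0, -1.0, -0.0], [-1.0, 0.0, 0.0], [-0.0, 0.0, -1.0]]
wrist_force: [-1.3, 0.1, -0.5]
gripper_width: 0.85
```

>>> {"op": "send_rows", "data": {"commands": [0,0,0,0,0,0,0.65,0,0,0,0,0,0,0.55,0,0,0,0,0,0,0.5,0,0,0,0,0,0,0.5,0,0,0,0,0,0,0.5], "squeeze": 20}}

```text
time: 22.1
ee_pos: [0.4231, -0.3183, 0.0053]
eef_rot: [[-0.0, -1.0, 0.001], [-1.0, 0.0, -0.001], [0.001, -0.001, -1.0]]
wrist_force: [0.1, 1.0, 4.0]
gripper_width: 0.602
```

>>> {"op": "send_rows", "data": {"commands": [0,0,-2,0,0,0,0.5,0,0,-6,0,0,0,0.5,0,0,-11,0,0,0,0.5,0,0,-16,0,0,0,0.5,-4,0,-17,0,0,0,0.5,-8,0,-17,0,0,0,0.5,-12,-2,-17,0,0,0,0.5,-16,-3,-17,0,0,0,0.5]}}

```text
time: 22.9
ee_pos: [0.4534, -0.1566, 0.1751]
eef_rot: [[-0.001, -1.0, 0.001], [-1.0, 0.001, -0.0], [0.0, -0.001, -1.0]]
wrist_force: [0.1, -0.6, -1.0]
gripper_width: 0.605
```

```bash
python3 - <<'E'
from h import *
delta((.491,.0775,.17))
E
```

```text
t 22.9 shift cm [-23.41  -3.74   0.51] turn [-0.001 -0.    -0.001] F [ 0.07 -0.59 -0.98] g 0.605
```

>>> {"op": "send_rows", "data": {"commands": [-4,-1,0,0,0,0,0.5,-8,-2,0,0,0,0,0.5,-12,-3,0,0,0,0,0.5,-16,-3.7,0,0,0,0,0.5,-20,-3.7,0,0,0,0,0.5,-23,-3.7,0,0,0,0,0.5,-23.4,-3.7,0.5,0,0,0,0.5,-23.4,-3.7,1.5,0,0,0,0.5]}}

```text
time: 23.7
ee_pos: [0.49, 0.0766, 0.1597]
eef_rot: [[0.002, -1.0, 0.001], [-1.0, -0.002, -0.0], [0.0, -0.001, -1.0]]
wrist_force: [0.1, -0.6, -1.0]
gripper_width: 0.609
```

>>> {"op": "send_rows", "data": {"commands": [0,0,0.5,0,0,0,0.5,0,0,1,0,0,0,0.5,0,0,1,0,0,0,0.5]}}

```text
time: 24.0
ee_pos: [0.4894, 0.0745, 0.1488]
eef_rot: [[-0.002, -1.0, -0.002], [-1.0, 0.002, -0.001], [0.001, 0.002, -1.0]]
wrist_force: [0.2, -0.1, -0.4]
gripper_width: 0.604
```

```bash
python3 - <<'E'
from h import *
im=eyes.read_camera("scene")[:,:,::-1];cv2.imwrite("pics/p1full.png",im);x0,y0=285,160;cv2.imwrite("pics/p1.png",cv2.resize(im[y0:y0+100,x0:x0+130],(780,600),interpolation=cv2.INTER_CUBIC))
im=eyes.read_camera("top")[:,:,::-1];x0,y0=230,170;cv2.imwrite("pics/p1t.png",cv2.resize(im[y0:y0+100,x0:x0+130],(780,600),interpolation=cv2.INTER_CUBIC))
delta((.491,.0775,.15))
E
```

```text
t 24.1 shift cm [-0.24 -0.11 -0.03] turn [ 0.    -0.    -0.002] F [-0.35  0.48 -1.47] g 0.607
```

View pics/p1.png

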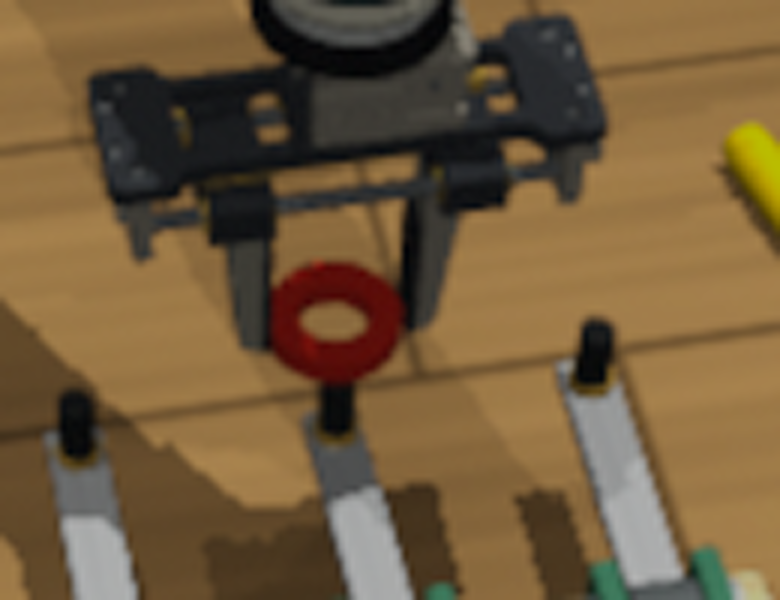

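View pics/p1t.png

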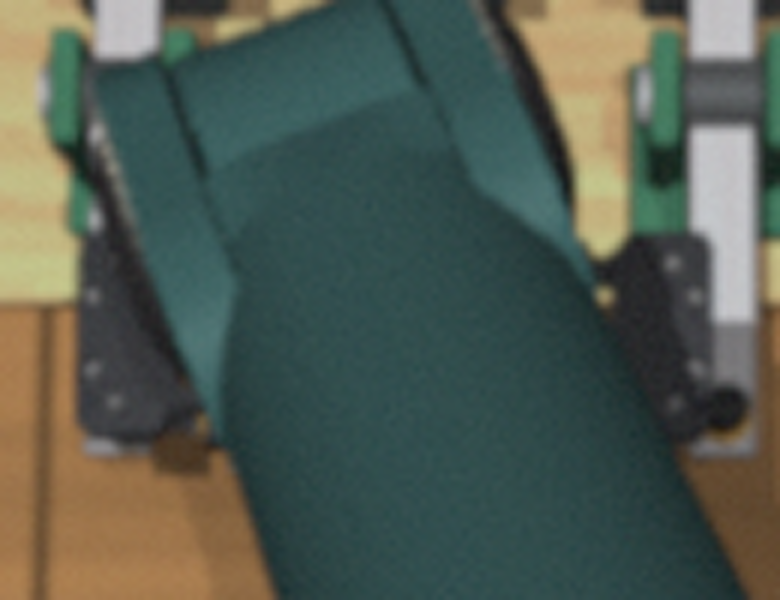

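The scene crop shows the ring level in the fingers, hole at (333,322), above pin_b whose visible foot is at (337,415). I'll measure the ring offset from the TCP in the scene camera.

```bash
python3 - <<'E'
from h import *
im=cv2.imread("pics/p1full.png").astype(int);b,g,r=im[:,:,0],im[:,:,1],im[:,:,2]
m=((r>70)&(g<50)&(b<50)&(r>2*g+20)).astype(np.uint8);k=np.zeros_like(m);k[195:230,320:360]=m[195:230,320:360]
cs,h=cv2.findContours(k,cv2.RETR_CCOMP,cv2.CHAIN_APPROX_NONE)
for c,hh in zip(cs,h[0]):
    if len(c)<12: continue
    e=cv2.fitEllipse(c);p=onz("scene",*e[0],0.151);print(len(c),hh[3],np.round(e[0],1),np.round(e[1],1),p.round(4))
s=readout.observe();print(s["ee_pos"],proj("scene",(.491,.0775,.12)),proj("scene",(.491,.0775,.151)))
E
```

```text
58 -1 [340.6 213.1] [18.6 20.8] [0.4901 0.0747 0.151 ]
30 0 [340.1 213. ] [ 8.1 12.8] [0.4897 0.0736 0.151 ]
[0.48993253 0.07512843 0.14967505] [341.3222     221.26141926] [341.77868309 213.19125176]
```

>>> {"op": "send_rows", "data": {"commands": [-0.25,-0.1,0.5,0,0,0,0.5,-0.25,-0.1,1,0,0,0,0.5,-0.25,-0.1,1.8,0,0,0,0.5,-0.25,-0.1,2.4,0,0,0,0.5,-0.25,-0.1,2.4,0,0,0,0.5]}}

```text
time: 24.6
ee_pos: [0.49, 0.0783, 0.1246]
eef_rot: [[-0.0, -1.0, -0.002], [-1.0, 0.0, -0.0], [0.0, 0.002, -1.0]]
wrist_force: [1.3, -0.3, 0.3]
gripper_width: 0.608
```

```bash
python3 - <<'E'
from h import *
im=eyes.read_camera("scene")[:,:,::-1];x0,y0=310,190;cv2.imwrite("pics/p2.png",cv2.resize(im[y0:y0+52,x0:x0+65],(750,600),interpolation=cv2.INTER_CUBIC))
delta((.491,.0775,.088))
E
```

```text
t 24.65 shift cm [ 0.09 -0.06  3.72] turn [ 0.001 -0.    -0.   ] F [-0.77  0.79 -1.09] g 0.605
```

View pics/p2.png

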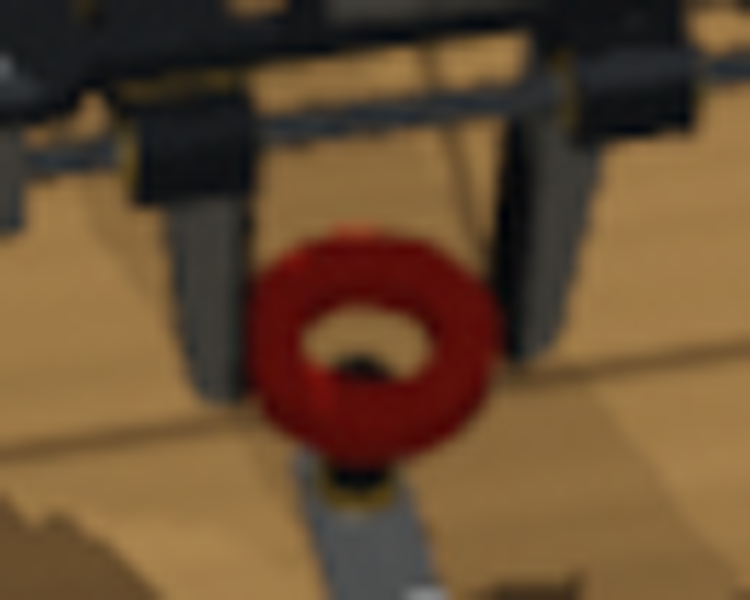

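Pin_b's top, at (360,368), is seen through the hole centred at (367,345), about 1 mm off laterally and consistent with the measured correction. Descending onto the pin slowly.

>>> {"op": "send_rows", "data": {"commands": [0.1,-0.05,0.5,0,0,0,0.5,0.1,-0.05,1.0,0,0,0,0.5,0.1,-0.05,1.5,0,0,0,0.5,0.1,-0.05,2.0,0,0,0,0.5,0.1,-0.05,2.0,0,0,0,0.5]}}

```text
time: 25.15
ee_pos: [0.4908, 0.0774, 0.105]
eef_rot: [[-0.0, -1.0, -0.001], [-1.0, 0.0, -0.0], [0.0, 0.001, -1.0]]
wrist_force: [-0.3, -0.5, -1.2]
gripper_width: 0.601
```

```bash
python3 - <<'E'
from h import *
im=eyes.read_camera("scene")[:,:,::-1];x0,y0=310,195;cv2.imwrite("pics/p3.png",cv2.resize(im[y0:y0+52,x0:x0+65],(750,600),interpolation=cv2.INTER_CUBIC))
delta((.491,.0775,.088))
E
```

```text
t 25.2 shift cm [-0.01  0.01  1.74] turn [ 0.001 -0.    -0.   ] F [ 0.4  -0.65 -1.17] g 0.608
```

View pics/p3.png

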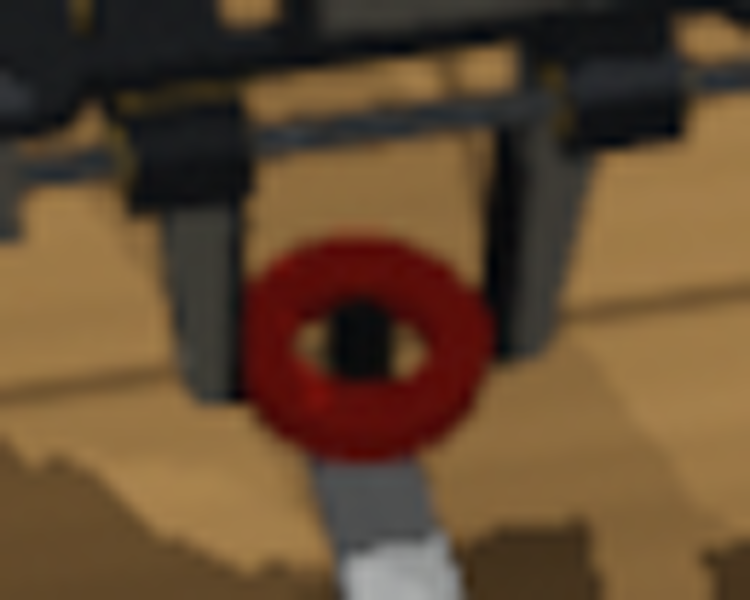

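The pin is centred in the hole at (360,340). Lowering to just above the arm.

>>> {"op": "send_rows", "data": {"commands": [0,0,0.4,0,0,0,0.5,0,0,0.8,0,0,0,0.5,0,0,1.2,0,0,0,0.5,0,0,1.6,0,0,0,0.5,0,0,1.7,0,0,0,0.5,0,0,1.7,0,0,0,0.5]}}

```text
time: 25.8
ee_pos: [0.4912, 0.0775, 0.0886]
eef_rot: [[-0.0, -1.0, -0.0], [-1.0, 0.0, -0.0], [0.0, 0.0, -1.0]]
wrist_force: [1.0, -0.2, -1.7]
gripper_width: 0.606
```

>>> {"op": "send_rows", "data": {"commands": [0,0,0.1,0,0,0,0.5,0,0,0.2,0,0,0,0.5,0,0,0.2,0,0,0,0.5]}}

```text
time: 26.1
ee_pos: [0.4914, 0.0775, 0.0869]
eef_rot: [[-0.0, -1.0, 0.0], [-1.0, 0.0, 0.0], [-0.0, -0.0, -1.0]]
wrist_force: [-1.0, 0.2, -0.5]
gripper_width: 0.604
```

Now release: open, let it settle, then look before retreating.

>>> {"op": "send_rows", "data": {"commands": [0,0,0,0,0,0,0.65,0,0,0,0,0,0,0.75,0,0,0,0,0,0,0.85,0,0,0,0,0,0,0.85,0,0,0,0,0,0,0.85]}}

```text
time: 26.6
ee_pos: [0.4914, 0.0774, 0.0869]
eef_rot: [[-0.0, -1.0, 0.0], [-1.0, 0.0, -0.0], [0.0, -0.0, -1.0]]
wrist_force: [-0.2, -0.2, 0.6]
gripper_width: 0.853
```

```bash
python3 - <<'E'
from h import *
im=eyes.read_camera("scene")[:,:,::-1];x0,y0=285,180;cv2.imwrite("pics/p4.png",cv2.resize(im[y0:y0+90,x0:x0+117],(780,600),interpolation=cv2.INTER_CUBIC))
delta((.491,.0775,.088))
E
```

```text
t 26.65 shift cm [-0.01  0.04 -0.12] turn [-0. -0. -0.] F [0.51 0.43 0.31] g 0.85
```

View pics/p4.png

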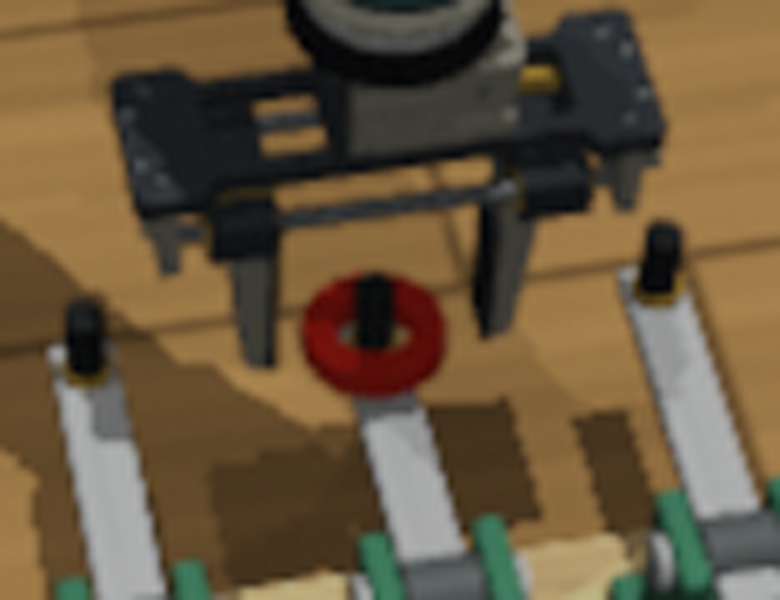

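The ring lies flat on arm B with the pin through it (crop (375,330)), and the fingers are clear on both sides. Retreating straight up, then to the right for a clear view.

>>> {"op": "send_rows", "data": {"commands": [0,0,-1.5,0,0,0,0.85,0,0,-4,0,0,0,0.85,0,0,-8,0,0,0,0.85,0,0,-12,0,0,0,0.85,4,0,-12,0,0,0,0.85,9,0,-12,0,0,0,0.85,14,2,-12,0,0,0,0.85,19,3,-12,0,0,0,0.85]}}

```text
time: 27.45
ee_pos: [0.4612, -0.1093, 0.2069]
eef_rot: [[0.0, -1.0, -0.0], [-1.0, -0.0, -0.0], [0.0, 0.0, -1.0]]
wrist_force: [0.9, -0.8, 0.6]
gripper_width: 0.851
```

>>> {"op": "send_rows", "data": {"commands": [5,0,0,0,0,0,0.85,10,0,0,0,0,0,0.85,15,0,0,0,0,0,0.85,18,0,0,0,0,0,0.85,18,0,0,0,0,0,0.85,18,0,0,0,0,0,0.85]}}

```text
time: 28.05
ee_pos: [0.462, -0.2878, 0.2065]
eef_rot: [[-0.001, -1.0, -0.001], [-1.0, 0.001, 0.001], [-0.001, 0.001, -1.0]]
wrist_force: [0.1, 0.6, 0.4]
gripper_width: 0.848
```

```bash
python3 - <<'E'
from h import *
a=eyes.read_camera("scene")[:,:,::-1];b=eyes.read_camera("top")[:,:,::-1]
cv2.imwrite("pics/f_scene.png",a);cv2.imwrite("pics/f_top.png",b)
cv2.imwrite("pics/f.png",np.vstack([cv2.resize(a[195:300,270:430],(640,300) if 0 else (457,300),interpolation=2),cv2.resize(b[180:285,220:380],(457,300),interpolation=2)]))
i=b.astype(int);m=(i[:,:,2]>110)&(i[:,:,1]<60)&(i[:,:,0]<60)
k=np.zeros_like(m);k[220:350,220:500]=m[220:350,220:500]
for c,st in blobs(k,40):print(c,st)
delta((.491,.0775,.08))
E
```

```text
[300.1, 239.2] [288, 228, 25, 24, 324]
[427.6, 290.0] [416, 279, 24, 23, 307]
[477.7, 318.9] [467, 308, 23, 24, 275]
[431.6, 333.6] [420, 322, 24, 24, 321]
t 28.15 shift cm [-36.35  -2.92  12.7 ] turn [0.    0.001 0.002] F [-0.11  1.08 -0.65] g 0.853
```

View pics/f.png

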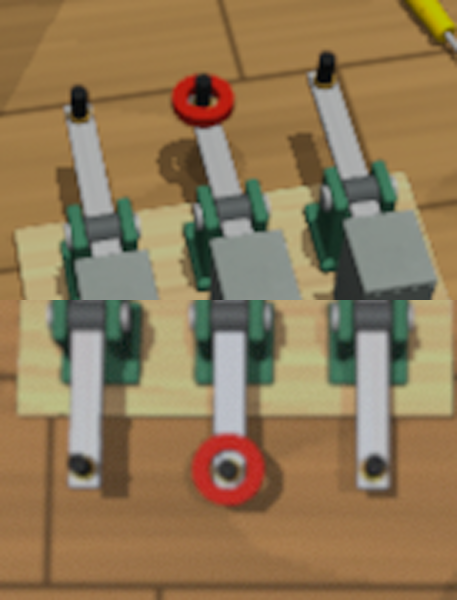

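View pics/f_scene.png

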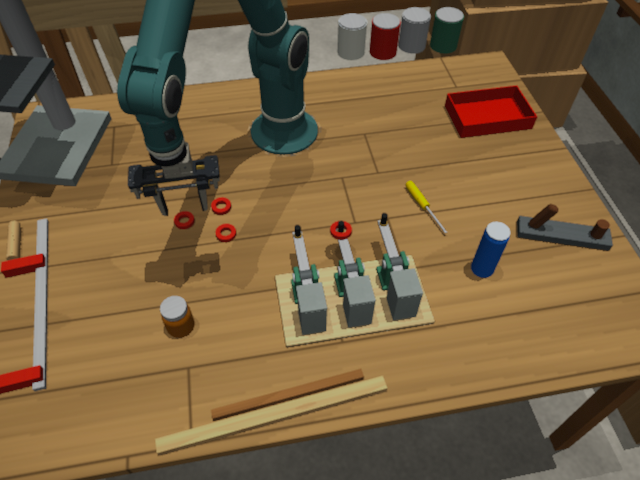

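The ring sits over pin_b, at top px (300,239) and scene px (341,230), with the pin inside its hole. The other three rings, the jar, screwdriver and can are where they were. The gripper is clear of everything, so I'm handing in.

```bash
python3 -c "
from workcell import order
print(order.sign_off())"
```

```text
the job is handed in; nothing more can be done
None
```

The loose arm is the middle one, rocker_b. The red reject ring, the one that started farthest from the base, is now over its pin and resting on the arm. I handed the job in at about 28 s.

I rocked the arms by their pins from left to right, up first and then down:

| Arm | Free travel between stops | Peak force up | Peak force down | Result |
|---|---|---|---|---|
| rocker_a | about 3.5 mm | 7.5 N | 5.4 N | sound |
| rocker_b | about 21 mm | 5.2 N | 6.8 N | worn |
| rocker_c | about 3.5 mm | 4.7 N | 4.8 N | sound |

- **Forces:** three peaks fell outside the suggested 4 to 6 N range or near its edge, at 7.5 N up on A and 6.8 N down on B. Sideways force at the pins reached about 5 N, and everything stayed well below 20 N.
- **Other arms:** I brought A and C back to about level before letting go. B was left at its lower stop, where the ring's weight would tip it anyway.
- **Last checks:** both cameras show the ring flat around pin_b and the gripper clear. The other three rings are within a pixel of where they started, and by eye the jar, screwdriver and can have not moved. None of these checks failed or disagreed.

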